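# Sanitise the earbud case, then put it on charge

## Robot

A 7-joint arm with a two-finger parallel gripper is mounted at the origin on the work surface. World frame = base frame: x ahead of the robot, y to its left, z up, the work surface at z = 0. Lengths are in m, angles in rad, forces in N, time in s.
With the tool pointing down it reaches from about 0.425 to 0.875 m from the base axis. Payload 4.7 kg.
Tool frame: the origin (TCP) lies midway between the tips of the shut fingers; the grasp point (between the pads) lies 19 mm behind it; z points along the fingers, x is the direction in which the jaws open and shut, and the axes are right-handed (so a half turn about z gives the same grasp; the last joint's range is limited). The gripper opens to 87 mm and grips with 3 to 60 N. Pads are 19 mm wide; open, the fingers measure 117 mm over their backs; the gripper's body (75 mm by 190 mm) begins 51 mm behind the grasp point.
Start: joints at [1.362, 0.321, -0.07, 1.45, 0.023, 1.371, -0.057], TCP at [0.144, -0.634, 0.223] pointing down, gripper open.
Joint ranges: [-2.86, 2.86], [-0.3, 2.09], [-1.38, 1.24], [0.06, 2.45], [-1.56, 4.7], [0.09, 2.05], [-2.69, 2.69]. Speed limits (rad/s): [2.57, 2.57, 3.14, 3.14, 3.14, 3.14, 3.14].

## Interface

Orientations are given as a rotation vector (axis times angle).
In Python, from bench import get_state, eyes, ticket gives the robot as it stands.
- The arm moves only by the tool carry_out, never from a script. Its argument "motion" is a list of rows, each a list of 2 entries, a list of its own where there are three numbers: the shift along the world's x, y, z in m, then the turn about the world's z in rad. A call has 1 to 20 rows; each row is the pose to reach, as a shift and turn from the pose commanded when the call began; what a row does not reach only later rows make up. A row lasts 1/10 s, in which the tool goes at most 50 mm and 8.59 degrees, less where a joint would pass 70% of its speed; a pose out of reach is approached as far as the arm can. A call with a gripper value outside its range is refused whole. "grip" is the gripper command: -1 is fully open, 1 is shut, values between are in proportion, set as the call begins (left out, the last holds). The fingers move at their own pace and stop on an object; "squeeze" is the grip in N (left out, the last holds). Time passes only in rows, so rows that repeat a pose let the fingers close. It gives the time, the measured TCP pose, the force and the opening at its end, in the units of the state.
- get_state(): the state, without advancing time (a new reading comes with each control period).
- eyes.get_image(name): name is "scene" or "top" or "wrist"; returns a dict with "pixels" (420x560x3 uint8, blue, green, red), "mtx" (3x3 intrinsics, pixels), "dist_coeffs" ([k1, k2, p1, p2, k3] as OpenCV has them; the pictures are not rectified), "extrinsics" (4x4, takes a point from camera to world coordinates). Camera axes: x right, y down, z forward; pixel columns grow to the right and rows downward; lengths in m; the calibration is good to about 2 mm. A picture is of the moment at which its call begins. There is no depth.
- ticket.close_job(): hands the job in, once; it reports no verdict.
The state is a dict: "time": time; "joint_positions": joint angles; "qd": joint speeds; "joint_torque": joint torques, N m; "position": TCP position; "tool_rot": TCP orientation; "ft_force": force on the tool from outside, world axes, zero at the start; "torque": the same for the moment, N m; "grip_width": opening from 0.0 (shut) to 1.0 (fully open).
Only numpy, scipy, OpenCV 4.12 (cv2) and the standard library are available. Lean on these libraries where they do the work, as an engineer would, in place of code of your own. Each camera call takes 0.05 s, during which the arm holds its last target. There are 200 camera calls.

## Task

Take the black earbud case with the pink dot out of its bay, set it down flat in the middle of the round drip mat in front of the spray bottle and let go, then press the bottle's nozzle cap all the way down and let it spring back up; never spray while the case is not on the mat. Then take the case again and set it down gently (no dropping) flat between the two white cheeks of the glass charging plate, centred over the blue ring, pink dot up. Leave everything else on the console where it is.

Things in the scene. Friction and masses are not known exactly. Their poses are not given: they have to be found in the camera images.
- case: Black earbud case to be cleaned and charged: rounded box 60 mm long (its x), 46 mm wide (its y), 26 mm tall, 55 g, flat pink dot 22 mm across on top. Origin: centre of its underside, z up. Starts flat in either bay of the valet, long axis along the bay. Either way round is the same.
- other_case: Bystander: the same black case without a dot, in the other bay of the valet. Origin as for the first.
- valet: Fixed white valet tray, 66 (x) by 128 mm (y), floor 6 mm thick. Walls 8 mm thick along its x at y = -60, 0 and +60 mm, tops at z = 40 mm, form two bays 52 mm wide centred at y = -30 and +30 mm. The bays are open at both x ends: a case there can be taken only by its two ends (60 mm apart, closing along the valet's x). Origin: centre of its underside.
- station: Fixed spray station: board 85 x 85 x 8 mm carrying an amber bottle (radius 27 mm, neck to z = 100 mm) with a white sprung nozzle cap, and a back board 53 mm high behind it. Origin: under the bottle's axis, on the console. Its -x axis is the spray direction; the mat's centre is at x = -130 mm.
- mat_center (a point): Centre of the upper face of the drip mat, a flat disc 110 mm across and 3 mm thick (grey with white middle), fixed in front of the bottle. z up, same axes as the station.
- nozzle_top (a point): Centre of the flat top of the nozzle cap (white, 32 mm across, 24 mm tall); 132 mm above the console when up. It moves down with the cap.
- nozzle (a joint): How far the nozzle cap is pressed down: 0 up, 0.008 m fully down; a spring pushes it back up (about 2.5 N to start, 7 N fully down).
- charger: Fixed glass charging plate, 150 (x) by 110 (y) by 8 mm, with two white cheeks 44 mm wide along y, 8 mm thick, tops at z = 42 mm, inner faces at x = -34 and +34 mm. The case lies between them, long axis along x, 4 mm free at each end: no room for fingers at its ends, so hold it by its long sides (46 mm apart). Origin: centre of the underside.
- charger_top (a point): Centre of the plate's upper face (z = 8 mm), the middle of the blue ring 40 mm across. Same axes as the plate.
- balm_tin: Bystander: pink plastic lip balm tin, 51 mm across, 19 mm tall, loose. Origin: centre of the underside.
- key_dish: Bystander: stainless key dish, 110 mm across, 30 mm tall, loose. Origin: centre of the underside.
- wallet: Bystander: brown wallet, 105 x 85 x 18 mm, loose. Origin: centre of the underside.
- key: Bystander: brass key with black fob lying flat, 75 mm long, 10 mm tall, loose. Origin: near its middle, underside.
- glasses_case: Bystander: dark blue glasses case, 65 x 165 x 42 mm, loose. Origin: centre of the underside.
Not all that is in view belongs to the job. What is shaped like the station but purple is not meant. Leave any orange look-alike of the case alone.

How it is judged:
On the way, in this order (a step that is already met when the one before it is completed fails the run):
1. the case lies flat on the mat, let go (horizontal distance between case and mat_center below 0.025 m and z of case in the frame of mat_center below 0.008 m and angle between case's own z axis and vertical below 0.12 rad and contact force between the fingers and case below 0.1 N and linear speed of case below 0.03 m/s), for 0.2 s.
2. the nozzle cap is pressed fully down with the case on the mat (horizontal distance between case and mat_center below 0.025 m and z of case in the frame of mat_center below 0.008 m and angle between case's own z axis and vertical below 0.12 rad and value of joint nozzle above 0.006 m), for 0.05 s.
3. the cap is back up with the case still on the mat (horizontal distance between case and mat_center below 0.025 m and z of case in the frame of mat_center below 0.008 m and angle between case's own z axis and vertical below 0.12 rad and value of joint nozzle below 0.0015 m), for 0.1 s.
At the end, for the whole second after the job is handed in: The dotted case lies flat, dot up and at rest, on the glass between the two cheeks (within 6 mm of the ring's centre along the plate's x, 10 mm along its y, its long axis within 0.2 rad of the plate's x, underside within 3 mm of the glass), let go, and the nozzle cap is up (within 1.5 mm) (x of case in the frame of charger_top between -0.006 and 0.006 m and y of case in the frame of charger_top between -0.01 and 0.01 m and z of case in the frame of charger_top between -0.003 and 0.003 m and angle between case's own z axis and vertical below 0.1 rad and angle between the x axis of case and the x axis of charger, either way round below 0.2 rad and contact force between the fingers and case below 0.1 N and linear speed of case below 0.02 m/s and value of joint nozzle below 0.0015 m); the robot touches nothing.
It fails at once if the nozzle cap is pressed (over 3 mm) while the case is not flat within 25 mm of the mat's centre (value of joint nozzle above 0.003 m and not (horizontal distance between case and mat_center below 0.025 m and z of case in the frame of mat_center below 0.008 m and angle between case's own z axis and vertical below 0.12 rad)).
It fails at once if the case is dropped: it moves faster than 0.5 m/s (a fall of about 13 mm) while the fingers do not hold it (linear speed of case above 0.5 m/s and contact force between the fingers and case below 0.05 N).
It fails at once if one of the other things (other earbud case, lip balm tin, key dish, wallet, key, glasses case) is moved more than 30 mm (distance of any of other_case, balm_tin, key_dish, wallet, key, glasses_case from where it was at the start of the episode above 0.03 m).
It also fails if it takes over 72 s, if anything falls off the work surface, if the arm or the gripper's body presses on something with over 40 N, if the wrist force passes 120 N, or if a joint passes its speed limit or range.

## Working session

There is one attempt and no reset: what is moved stays moved. The work goes in short steps, Python scripts to look and compute and a tool call to move; the robot and the scene stay as the last step left them, time stands still between calls to the robot, and variables do not carry over. Pictures are saved under pics/ and viewed, about 8 in all and at most 12, crops included, and the job is handed in when it is done.

Besides the shell and the picture viewer there is one more tool, called after "Emit:" by a JSON object that holds its "api" and its "payload", one argument or row to a line. carry_out: Moves the arm, as the interface text tells. Its arguments: {"type":"object","properties":{"motion":{"type":"array","items":{"type":"array"}},"grip":{"type":"number"},"squeeze":{"type":"number"}},"required":["motion"]}

```bash
mkdir -p pics
cat > h.py <<'E'
import cv2, numpy as np, pickle
from bench import get_state, eyes, ticket
def grab(n,tag):
    d=eyes.get_image(n); pickle.dump({k:np.array(d[k]) for k in d},open(f'pics/{tag}.pkl','wb')); cv2.imwrite(f'pics/{tag}.png',d['pixels']); return d
def load(tag): return pickle.load(open(f'pics/{tag}.pkl','rb'))
def ray(d,uv,z):
    p=cv2.undistortPoints(np.array(uv,float).reshape(-1,1,2),d['mtx'],d['dist_coeffs']).reshape(-1,2)
    E=d['extrinsics']; r=np.c_[p,np.ones(len(p))]@E[:3,:3].T; o=E[:3,3]
    return o+r*((np.asarray(z)-o[2])/r[:,2])[:,None]
def proj(d,P):
    W=np.linalg.inv(d['extrinsics']); return cv2.projectPoints(np.array(P,float).reshape(-1,1,3),cv2.Rodrigues(W[:3,:3])[0],W[:3,3],d['mtx'],d['dist_coeffs'])[0].reshape(-1,2)
def crop(tag,x,y,w,h,s,out):
    im=load(tag)['pixels'][y:y+h,x:x+w]; cv2.imwrite(f'pics/{out}.png',cv2.resize(im,None,fx=s,fy=s,interpolation=cv2.INTER_CUBIC))
E
python3 -c "
from h import *
for n in ('top','scene'): d=grab(n,n); print(n,d['extrinsics'].round(3).tolist(),d['mtx'].round(1).tolist())
print(get_state())
im=cv2.resize(load('top')['pixels'],(800,600),interpolation=cv2.INTER_CUBIC);cv2.imwrite('pics/top_b.png',im)"
```

```text
top [[-0.016, -0.99, 0.142, 0.393], [-1.0, 0.012, -0.026, 0.079], [0.024, -0.142, -0.99, 1.087], [0.0, 0.0, 0.0, 1.0]] [[406.3, 0.0, 276.0], [0.0, 406.3, 200.0], [0.0, 0.0, 1.0]]
scene [[-0.18, 0.772, -0.609, 1.408], [0.984, 0.146, -0.106, 0.236], [0.007, -0.619, -0.786, 1.25], [0.0, 0.0, 0.0, 1.0]] [[498.0, 0.0, 274.6], [0.0, 498.0, 203.8], [0.0, 0.0, 1.0]]
{'time': 0.1, 'joint_positions': array([ 1.36212039,  0.32174932, -0.07011361,  1.45155505,  0.02261712,
        1.37082662, -0.05690218]), 'qd': array([ 0.00060658, -0.00247407,  0.00014519, -0.00450765, -0.00075103,
       -0.00103647, -0.00127506]), 'joint_torque': array([-2.74800709e-05, -4.92570913e+01, -4.05625524e-01, -3.13400245e+01,
       -6.41582930e-02,  3.94450827e-02,  7.95676988e-05]), 'position': array([ 0.14346114, -0.63345068,  0.22156981]), 'tool_rot': array([-2.45387027e+00,  1.96004352e+00,  2.24504463e-03]), 'ft_force': array([-0.29456619, -0.44433845,  0.05150894]), 'torque': array([-0.01540205, -0.01840127, -0.00353672]), 'grip_width': 1.0011472364313858}
```

View pics/top_b.png

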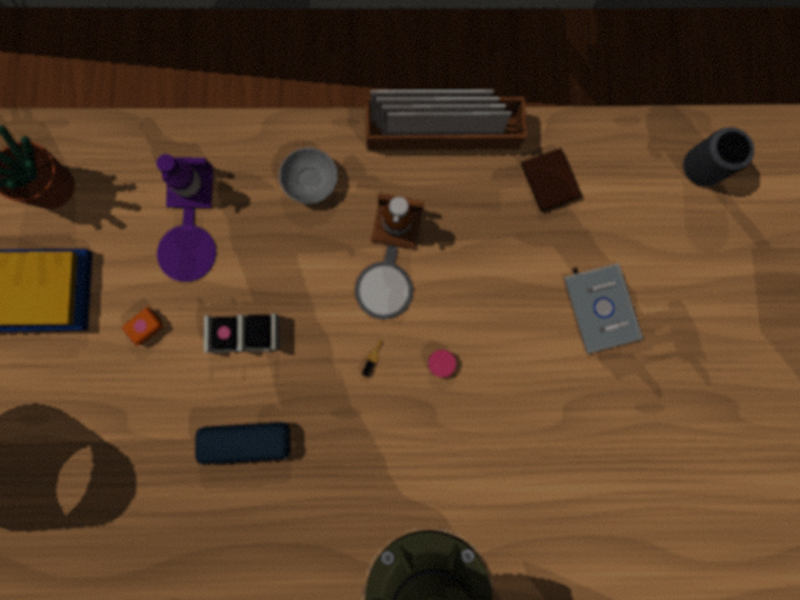

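View pics/scene.png

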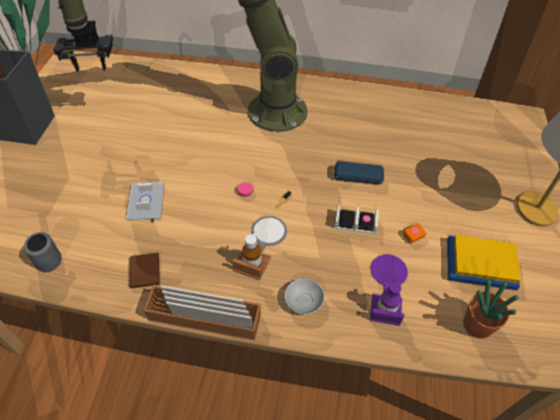

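The top picture (800x600) shows three candidates. The black case with the pink dot is in the left bay of the valet, at (224,333). The black case without a dot is at (258,332), and an orange look-alike is at (140,326). The first fits the description. The real station is amber, at (398,215), with its mat at (384,290); the purple one at (187,200) is the decoy. The charger is at (604,308). I'll confirm in enlarged crops and read off the pixels there.

```bash
python3 -c "
from h import *
a=load('top')['pixels']
def c(x,y,w,h,W,H): return cv2.resize(a[y:y+h,x:x+w],(W,H),interpolation=cv2.INTER_CUBIC)
A=c(135,210,66,50,396,300);B=c(386,176,66,75,396,450)
C=c(240,128,66,100,396,600)
o=np.zeros((600,800,3),np.uint8);o[:300,:396]=A;o[:600,400:796]=C
cv2.imwrite('pics/c1.png',cv2.convertScaleAbs(o,alpha=1.5));cv2.imwrite('pics/c2.png',cv2.convertScaleAbs(cv2.resize(B,(528,600)),alpha=1.3))"
```

```text
(no output)
```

View pics/c1.png

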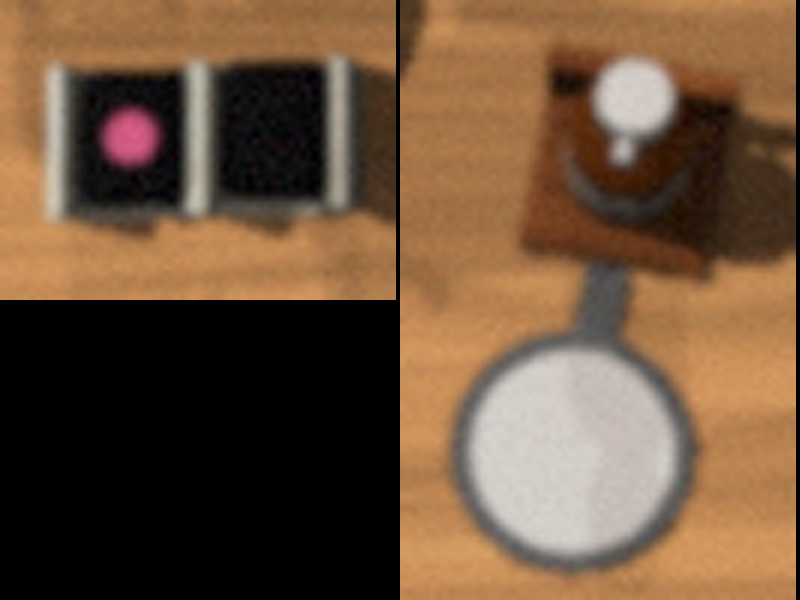

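View pics/c2.png

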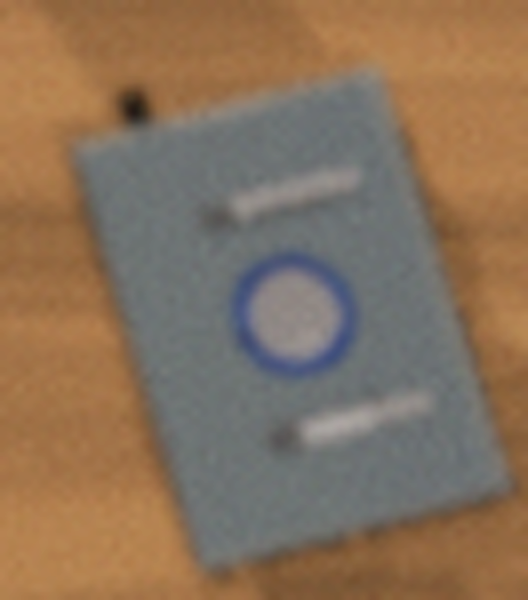

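```bash
python3 -c "
from h import *
d=load('top')
f=lambda pts,s,ox,oy:(np.array(pts,float)+.5)/s-.5+[ox,oy]
an=lambda v:np.degrees(np.arctan2(v[1],v[0]))
r=ray(d,f([(131,136)],6,135,210),[.032]);print('dot',r)
r=ray(d,f([(57,217),(57,66),(200,214),(199,62),(341,208),(340,60)],6,135,210),[.04]*6);print('walls',r.round(4),[an(r[i+1]-r[i]) for i in(0,2,4)],an(r[0]+r[1]-r[4]-r[5]))
r=ray(d,f([(173,452),(235,98)],6,240,128),[.003,.132]);print('mat,noz',r.round(4),an(r[1]-r[0]),np.linalg.norm((r[1]-r[0])[:2]))
r=ray(d,f([(295,315),(75,143),(378,68),(517,490),(205,572)],8,386,176),[.008]*5);print('ring',r.round(4),'mean',r[1:].mean(0),an(r[1]-r[4]),an(r[2]-r[3]),an(r[1]-r[2]),an(r[4]-r[3]), [np.linalg.norm(r[1]-r[4]),np.linalg.norm(r[1]-r[2])])
from scipy.spatial.transform import Rotation as R
print(R.from_rotvec(get_state()['tool_rot']).as_matrix().round(3))
for n,uv in (('key',(373,360)),('tin',(442,363)),('gcase',(243,443)),('dish',(308,176)),('orange',(142,326))): print(n,ray(d,[[uv[0]*.7,uv[1]*.7]],[.02])[0].round(3))
"
```

```text
dot [[0.46422791 0.36020489 0.032     ]]
walls [[0.4299 0.3882 0.04  ]
 [0.494  0.3901 0.04  ]
 [0.4302 0.3282 0.04  ]
 [0.4949 0.3301 0.04  ]
 [0.4318 0.2689 0.04  ]
 [0.4949 0.2702 0.04  ]] [np.float64(1.7585561839568955), np.float64(1.657533395010128), np.float64(1.1967099532758667)] 90.67441426764381
mat,noz [[0.5407 0.071  0.003 ]
 [0.6671 0.045  0.132 ]] -11.600580113314187 0.1290267269611336
ring [[ 0.5023 -0.3425  0.008 ]
 [ 0.5617 -0.2716  0.008 ]
 [ 0.5862 -0.3765  0.008 ]
 [ 0.4427 -0.4129  0.008 ]
 [ 0.417  -0.3066  0.008 ]] mean [ 0.50192093 -0.34191278  0.008     ] 13.602071268388096 14.243045222728433 103.1703060464974 103.59690685952671 [np.float64(0.14883403347020532), np.float64(0.10773265670347053)]
[[ 0.221 -0.975 -0.   ]
 [-0.975 -0.221  0.002]
 [-0.002  0.    -1.   ]]
key [0.41  0.092 0.02 ]
tin [ 0.402 -0.034  0.02 ]
gcase [0.267 0.324 0.02 ]
dish [0.759 0.212 0.02 ]
orange [0.478 0.51  0.02 ]
```

Emit:
{"api": "carry_out", "payload": {
  "motion": [
    [[0.4,0.5,0.05],0.7],
    [[0.4,0.5,0.05],0.7],
    [[0.4,0.5,0.05],0.7],
    [[0.4,0.5,0.05],0.7],
    [[0.4,0.5,0.05],0.7],
    [[0.4,0.5,0.05],0.7],
    [[0.4,0.5,0.05],0.7],
    [[0.4,0.5,0.05],0.7],
    [[0.4,0.5,0.05],0.7],
    [[0.4,0.5,0.05],0.7],
    [[0.4,0.5,0.05],0.7],
    [[0.4,0.5,0.05],0.7],
    [[0.4,0.5,0.05],0.7]
  ],
  "grip": -1,
  "squeeze": 15
}}

```text
time: 1.4
position: [0.5447, -0.1312, 0.2727]
tool_rot: [-2.979, 0.998, -0.0]
ft_force: [0.5, -0.3, -0.3]
grip_width: 0.998
```

Emit:
{"api": "carry_out", "payload": {
  "motion": [
    [[-0.08,0.49,-0.06],0.67],
    [[-0.08,0.49,-0.06],0.67],
    [[-0.08,0.49,-0.06],0.67],
    [[-0.08,0.49,-0.06],0.67],
    [[-0.08,0.49,-0.06],0.67],
    [[-0.08,0.49,-0.06],0.67],
    [[-0.08,0.49,-0.06],0.67],
    [[-0.08,0.49,-0.06],0.67],
    [[-0.08,0.49,-0.06],0.67],
    [[-0.08,0.49,-0.06],0.67],
    [[-0.08,0.49,-0.06],0.67],
    [[-0.08,0.49,-0.06],0.67],
    [[-0.08,0.49,-0.06],0.67]
  ]
}}

```text
time: 2.7
position: [0.4644, 0.3545, 0.2122]
tool_rot: [3.14, 0.032, -0.0]
ft_force: [-0.0, -1.2, 0.1]
grip_width: 1.001
```

```bash
python3 -c "
from h import *
from scipy.spatial.transform import Rotation as R
s=get_state();print(s['time'],s['position'],R.from_rotvec(s['tool_rot']).as_matrix().round(3)[:,0],s['joint_positions'].round(2))
d=grab('wrist','w1')
cv2.imwrite('pics/w1b.png',cv2.convertScaleAbs(d['pixels'],alpha=1.4))
print(d['extrinsics'].round(3).tolist())"
```

```text
2.7 [0.46438673 0.35450437 0.21222294] [ 1.    0.02 -0.  ] [ 0.12  0.33 -1.    1.61  0.28  1.36 -0.89]
[[1.0, 0.019, 0.005, 0.462], [0.02, -0.958, -0.287, 0.433], [-0.001, 0.287, -0.958, 0.375], [0.0, 0.0, 0.0, 1.0]]
```

View pics/w1b.png

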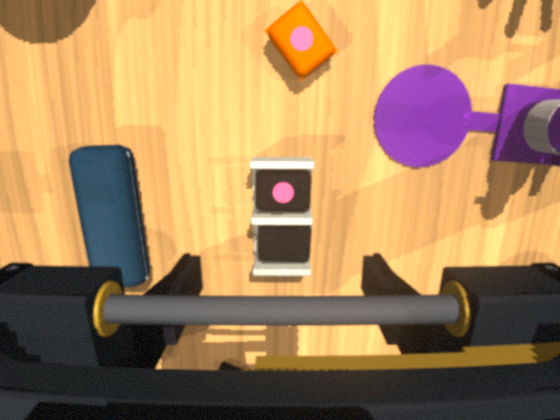

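The wrist view shows the pink-dotted black case at (283,192), in the bay on the orange case's side. The valet walls run from about (250,164) to (313,164).

```bash
python3 -c "
from h import *
d=load('w1');a=d['pixels'].astype(int)
m=((a[:,:,2]-a[:,:,1]>60)&(a[:,:,0]>a[:,:,1]+20)).astype(np.uint8); m[:120]=0;m[250:]=0;m[:,:240]=0;m[:,320:]=0
ys,xs=np.nonzero(m);print(len(xs),xs.mean(),ys.mean(),ray(d,[[xs.mean(),ys.mean()]],[.032]))
r=ray(d,[(250,164),(313,163),(253,270),(310,269)],[.04]*4);print(r.round(4))"
```

```text
324 282.73148148148147 192.17283950617283 [[0.46429615 0.35918665 0.032     ]]
[[0.4304 0.3895 0.04  ]
 [0.4943 0.3918 0.04  ]
 [0.4328 0.2716 0.04  ]
 [0.4965 0.2741 0.04  ]]
```

Emit:
{"api": "carry_out", "payload": {
  "motion": [
    [[0.0,0.004,-0.04],0.0],
    [[0.0,0.004,-0.08],0.0],
    [[0.0,0.004,-0.12],0.0],
    [[0.0,0.004,-0.14],0.0],
    [[0.0,0.004,-0.14],0.0],
    [[0.0,0.004,-0.14],0.0]
  ]
}}

```text
time: 3.35
position: [0.4648, 0.3589, 0.0734]
tool_rot: [3.141, 0.031, 0.001]
ft_force: [0.9, -0.3, 0.5]
grip_width: 1.003
```

Emit:
{"api": "carry_out", "payload": {
  "motion": [
    [[0.0,0.0,-0.03],0.0],
    [[0.0,0.0,-0.05],0.0],
    [[0.0,0.0,-0.063],0.0],
    [[0.0,0.0,-0.063],0.0],
    [[0.0,0.0,-0.063],0.0]
  ]
}}

```text
time: 3.85
position: [0.4645, 0.3606, 0.011]
tool_rot: [-3.14, -0.034, -0.003]
ft_force: [-0.5, 0.6, -1.0]
grip_width: 1.0
```

Emit:
{"api": "carry_out", "payload": {
  "motion": [
    [[0.0,0.0,0.0],0.0],
    [[0.0,0.0,0.0],0.0],
    [[0.0,0.0,0.0],0.0],
    [[0.0,0.0,0.0],0.0],
    [[0.0,0.0,0.0],0.0],
    [[0.0,0.0,0.0],0.0],
    [[0.0,0.0,0.0],0.0],
    [[0.0,0.0,0.0],0.0]
  ],
  "grip": 1,
  "squeeze": 15
}}

```text
time: 4.65
position: [0.4639, 0.3602, 0.0099]
tool_rot: [-3.141, -0.035, -0.001]
ft_force: [0.0, -0.1, 4.3]
grip_width: 0.69
```

Emit:
{"api": "carry_out", "payload": {
  "motion": [
    [[0.0,0.0,0.01],0.0],
    [[0.0,0.0,0.03],0.0],
    [[0.0,0.0,0.06],0.0],
    [[0.0,0.0,0.09],0.0],
    [[0.0,0.0,0.1],0.0],
    [[0.0,0.0,0.1],0.0],
    [[0.0,0.0,0.1],0.0]
  ]
}}

```text
time: 5.35
position: [0.4631, 0.3593, 0.1085]
tool_rot: [3.14, 0.034, -0.002]
ft_force: [0.2, 0.9, -1.0]
grip_width: 0.693
```

Emit:
{"api": "carry_out", "payload": {
  "motion": [
    [[0.01,-0.036,0.0],0.07],
    [[0.02,-0.072,0.0],0.14],
    [[0.03,-0.108,0.0],0.21],
    [[0.04,-0.144,0.0],0.28],
    [[0.05,-0.18,0.0],0.35],
    [[0.06,-0.216,0.0],0.42],
    [[0.07,-0.252,0.0],0.49],
    [[0.077,-0.288,0.0],0.555],
    [[0.077,-0.288,0.0],0.555],
    [[0.077,-0.288,0.0],0.555],
    [[0.077,-0.288,-0.03],0.555],
    [[0.077,-0.288,-0.06],0.555],
    [[0.077,-0.288,-0.08],0.555],
    [[0.077,-0.288,-0.08],0.555],
    [[0.077,-0.288,-0.08],0.555]
  ]
}}

```text
time: 6.85
position: [0.5399, 0.0738, 0.0295]
tool_rot: [-3.01, -0.897, 0.001]
ft_force: [-0.2, -0.4, -0.6]
grip_width: 0.687
```

```bash
python3 -c "
from h import *
d=grab('scene','s2');crop('s2',200,140,150,130,5,'s2c')
d=grab('wrist','w2');print(get_state()['position'])"
```

```text
[0.54131    0.07321673 0.03075769]
```

View pics/w2.png

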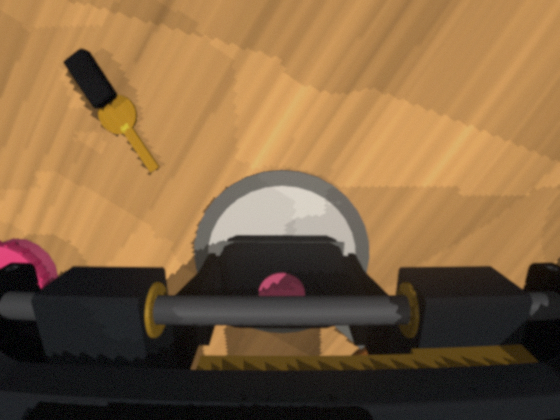

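The wrist view shows the case in the jaws, with its dot at (282,285), over the mat whose outline peaks at (282,170). It is centred to within a few mm. I'll lower it now.

Emit:
{"api": "carry_out", "payload": {
  "motion": [
    [[0.0,-0.002,-0.01],0.0],
    [[0.0,-0.002,-0.016],0.0],
    [[0.0,-0.002,-0.02],0.0],
    [[0.0,-0.002,-0.022],0.0],
    [[0.0,-0.002,-0.023],0.0],
    [[0.0,-0.002,-0.023],0.0],
    [[0.0,-0.002,-0.023],0.0]
  ]
}}

```text
time: 7.65
position: [0.5404, 0.0699, 0.0069]
tool_rot: [3.011, 0.894, -0.001]
ft_force: [-2.5, -1.7, 5.1]
grip_width: 0.688
```

Emit:
{"api": "carry_out", "payload": {
  "motion": [
    [[0.0,0.0,0.0],0.0],
    [[0.0,0.0,0.0],0.0],
    [[0.0,0.0,0.0],0.0],
    [[0.0,0.0,0.0],0.0],
    [[0.0,0.0,0.0],0.0],
    [[0.0,0.0,0.0],0.0]
  ],
  "grip": -1
}}

```text
time: 8.25
position: [0.5406, 0.0701, 0.0066]
tool_rot: [-3.012, -0.894, -0.0]
ft_force: [-0.6, -1.1, 0.3]
grip_width: 0.993
```

Emit:
{"api": "carry_out", "payload": {
  "motion": [
    [[0.0,0.0,0.03],0.0],
    [[0.0,0.0,0.07],0.0],
    [[0.0,0.0,0.12],0.0],
    [[0.0,0.0,0.17],0.0],
    [[0.0,0.0,0.2],0.0],
    [[0.0,0.0,0.2],0.0],
    [[0.0,0.0,0.2],0.0]
  ]
}}

```text
time: 8.95
position: [0.5408, 0.0699, 0.2068]
tool_rot: [3.011, 0.893, 0.001]
ft_force: [0.5, -0.9, -0.4]
grip_width: 1.006
```

```bash
python3 -c "
from h import *
d=grab('wrist','w3');s=get_state();print(s['position'],s['tool_rot'],s['time'])"
```

```text
[0.54003457 0.06972792 0.20571874] [ 3.01155805e+00  8.93648870e-01 -1.83026702e-03] 9.0
```

View pics/w3.png

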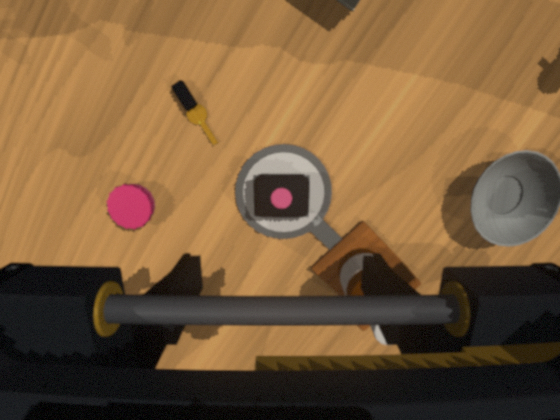

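The case lies flat on the mat with its dot up, at (281,197), near the mat's centre at (283,192). Next is the nozzle, with the jaws shut.

Emit:
{"api": "carry_out", "payload": {
  "motion": [
    [[0.0,0.0,0.0],0.0],
    [[0.03,-0.006,0.0],0.0],
    [[0.06,-0.012,0.0],0.0],
    [[0.1,-0.02,0.0],0.0],
    [[0.127,-0.025,0.0],0.0],
    [[0.127,-0.025,0.0],0.0],
    [[0.127,-0.025,-0.03],0.0],
    [[0.127,-0.025,-0.055],0.0],
    [[0.127,-0.025,-0.06],0.0],
    [[0.127,-0.025,-0.06],0.0],
    [[0.127,-0.025,-0.06],0.0]
  ],
  "grip": 1
}}

```text
time: 10.1
position: [0.6678, 0.0454, 0.1476]
tool_rot: [3.012, 0.894, 0.002]
ft_force: [0.9, 0.1, -0.5]
grip_width: 0.083
```

```bash
python3 -c "
from h import *
d=grab('scene','s3');s=get_state();print(s['position'],s['tool_rot'],s['time'],proj(d,[s['position'],[.667,.045,.132],[.541,.07,.029]]))
crop('s3',215,190,90,80,7,'s3c')"
```

```text
[0.66811958 0.04545907 0.14809458] [3.0113472  0.8940971  0.00314935] 10.15 [[251.58459504 234.66581419]
 [251.68248691 237.68226729]
 [269.44393641 224.32415128]]
```

View pics/s3c.png

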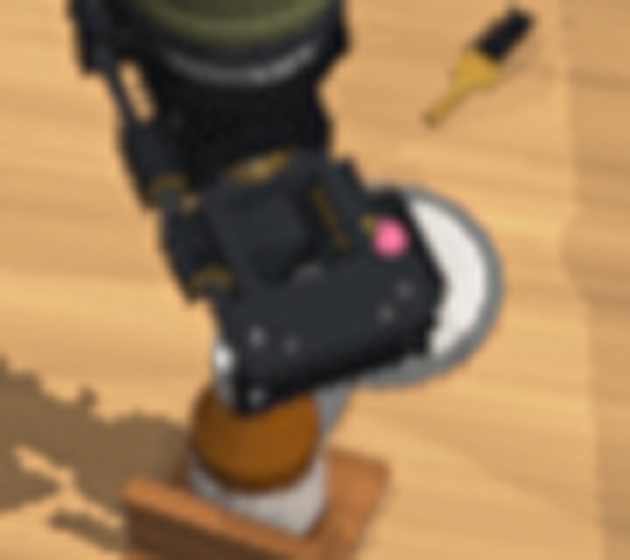

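The gripper hides the cap here, but its projected position (252,238) matches the cap in the first scene picture, about (251,239). Pressing slowly.

Emit:
{"api": "carry_out", "payload": {
  "motion": [
    [[0.0,0.0,-0.008],0.0],
    [[0.0,0.0,-0.014],0.0],
    [[0.0,0.0,-0.018],0.0],
    [[0.0,0.0,-0.021],0.0],
    [[0.0,0.0,-0.022],0.0],
    [[0.0,0.0,-0.023],0.0],
    [[0.0,0.0,-0.023],0.0],
    [[0.0,0.0,-0.023],0.0]
  ]
}}

```text
time: 10.95
position: [0.6679, 0.045, 0.1248]
tool_rot: [3.011, 0.893, 0.001]
ft_force: [-2.0, -1.0, 6.4]
grip_width: 0.004
```

Emit:
{"api": "carry_out", "payload": {
  "motion": [
    [[0.0,0.0,-0.001],0.0],
    [[0.0,0.0,-0.002],0.0],
    [[0.0,0.0,-0.002],0.0],
    [[0.0,0.0,-0.002],0.0]
  ]
}}

```text
time: 11.35
position: [0.668, 0.045, 0.1244]
tool_rot: [3.01, 0.893, 0.002]
ft_force: [-5.1, -1.5, 14.1]
grip_width: 0.005
```

Emit:
{"api": "carry_out", "payload": {
  "motion": [
    [[0.0,0.0,0.01],0.0],
    [[0.0,0.0,0.04],0.0],
    [[0.0,0.0,0.075],0.0],
    [[-0.03,0.006,0.08],-0.14],
    [[-0.06,0.012,0.08],-0.28],
    [[-0.1,0.02,0.08],-0.42],
    [[-0.127,0.025,0.08],-0.56],
    [[-0.127,0.025,0.08],-0.7],
    [[-0.127,0.025,0.08],-0.84],
    [[-0.127,0.025,0.08],-0.98],
    [[-0.127,0.025,0.08],-1.12],
    [[-0.127,0.025,0.08],-1.26],
    [[-0.127,0.025,0.08],-1.4],
    [[-0.127,0.025,0.08],-1.54],
    [[-0.127,0.025,0.08],-1.571],
    [[-0.127,0.025,0.08],-1.571],
    [[-0.127,0.025,0.08],-1.571]
  ]
}}

```text
time: 13.05
position: [0.5404, 0.0701, 0.2014]
tool_rot: [2.762, -1.496, -0.0]
ft_force: [0.1, -0.4, 0.3]
grip_width: 0.003
```

```bash
python3 -c "
from h import *
from scipy.spatial.transform import Rotation as R
def m(tag,box):
    d=load(tag);a=d['pixels'].astype(int);x,y,w,h=box
    m=((a[:,:,2]-a[:,:,1]>50)&(a[:,:,0]>a[:,:,1]+15));k=np.zeros_like(m);k[y:y+h,x:x+w]=1;ys,xs=np.nonzero(m&k)
    print(tag,len(xs),xs.mean(),ys.mean(),ray(d,[[xs.mean(),ys.mean()]],[.029]))
m('w3',(250,170,60,50))
d=grab('wrist','w4');s=get_state();print(s['position'],R.from_rotvec(s['tool_rot']).as_matrix()[:,0].round(3),s['joint_positions'].round(2),s['time'])
print(proj(d,[[.541,.07,.029]]))
p=proj(d,[[.541,.07,.029]])[0].astype(int); m('w4',(p[0]-30,p[1]-30,60,60))"
```

```text
w3 337 281.02967359050444 197.72700296735906 [[0.53941295 0.06892955 0.029     ]]
[0.54042894 0.07010575 0.20140043] [ 0.546 -0.838 -0.   ] [ 0.59  0.19 -0.85  1.72  0.15  1.3  -1.29] 13.1
[[282.29003796 196.96104799]]
w4 355 282.14084507042253 198.89577464788732 [[0.5391791  0.06899843 0.029     ]]
```

View pics/w4.png

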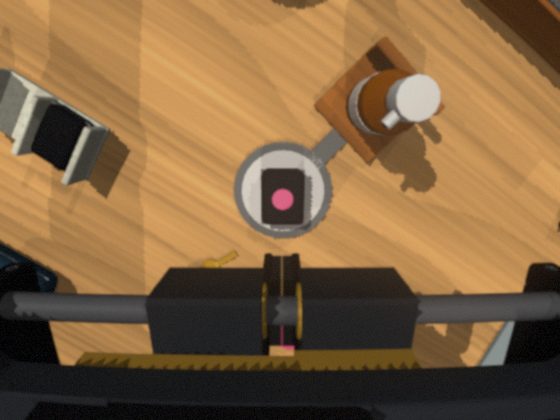

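The case is still on the mat, with its dot at (282,199), and the cap at (413,99) is clear and up. The jaws are now across its 46 mm sides. Opening and descending.

Emit:
{"api": "carry_out", "payload": {
  "motion": [
    [[-0.001,-0.001,0.0],0.0],
    [[-0.001,-0.001,0.0],0.0],
    [[-0.001,-0.001,0.0],0.0],
    [[-0.001,-0.001,0.0],0.0],
    [[-0.001,-0.001,0.0],0.0],
    [[-0.001,-0.001,-0.04],0.0],
    [[-0.001,-0.001,-0.08],0.0],
    [[-0.001,-0.001,-0.12],0.0],
    [[-0.001,-0.001,-0.14],0.0],
    [[-0.001,-0.001,-0.14],0.0],
    [[-0.001,-0.001,-0.14],0.0]
  ],
  "grip": -1
}}

```text
time: 14.2
position: [0.54, 0.0694, 0.0621]
tool_rot: [-2.761, 1.497, -0.0]
ft_force: [0.4, 0.6, 0.5]
grip_width: 0.922
```

Emit:
{"api": "carry_out", "payload": {
  "motion": [
    [[0.0,0.0,-0.03],0.0],
    [[0.0,0.0,-0.045],0.0],
    [[0.0,0.0,-0.053],0.0],
    [[0.0,0.0,-0.053],0.0],
    [[0.0,0.0,-0.053],0.0]
  ]
}}

```text
time: 14.7
position: [0.5403, 0.0693, 0.0095]
tool_rot: [-2.761, 1.497, -0.002]
ft_force: [-0.5, 0.3, -0.3]
grip_width: 0.998
```

Emit:
{"api": "carry_out", "payload": {
  "motion": [
    [[0.0,0.0,0.0],0.0],
    [[0.0,0.0,0.0],0.0],
    [[0.0,0.0,0.0],0.0],
    [[0.0,0.0,0.0],0.0],
    [[0.0,0.0,0.0],0.0],
    [[0.0,0.0,0.0],0.0],
    [[0.0,0.0,0.0],0.0],
    [[0.0,0.0,0.0],0.0],
    [[0.0,0.0,0.0],0.0]
  ],
  "grip": 1,
  "squeeze": 15
}}

```text
time: 15.6
position: [0.5396, 0.069, 0.0086]
tool_rot: [2.761, -1.498, 0.0]
ft_force: [1.3, -0.6, -0.4]
grip_width: 0.529
```

Emit:
{"api": "carry_out", "payload": {
  "motion": [
    [[0.0,0.0,0.01],0.0],
    [[0.0,0.0,0.04],0.0],
    [[0.0,0.0,0.08],0.0],
    [[0.0,0.0,0.11],0.0],
    [[0.0,-0.03,0.12],-0.03],
    [[-0.006,-0.07,0.12],-0.07],
    [[-0.01,-0.11,0.12],-0.1],
    [[-0.014,-0.15,0.12],-0.14],
    [[-0.018,-0.19,0.12],-0.17],
    [[-0.022,-0.23,0.12],-0.2],
    [[-0.026,-0.27,0.12],-0.24],
    [[-0.03,-0.31,0.12],-0.27],
    [[-0.033,-0.35,0.12],-0.3],
    [[-0.036,-0.39,0.12],-0.338],
    [[-0.0375,-0.411,0.12],-0.338],
    [[-0.0375,-0.411,0.12],-0.338],
    [[-0.0375,-0.411,0.12],-0.338],
    [[-0.0375,-0.411,0.12],-0.338]
  ]
}}

```text
time: 17.4
position: [0.5031, -0.3392, 0.1288]
tool_rot: [-2.473, 1.936, 0.001]
ft_force: [0.1, 0.1, -0.7]
grip_width: 0.525
```

```bash
python3 -c "
from h import *
from scipy.spatial.transform import Rotation as R
d=grab('wrist','w5');s=get_state();print(s['position'],R.from_rotvec(s['tool_rot']).as_matrix()[:,0].round(3),s['joint_positions'].round(2),s['time'],s['grip_width'])
cv2.imwrite('pics/w5b.png',cv2.resize(d['pixels'],(800,600),interpolation=cv2.INTER_CUBIC))"
```

```text
[ 0.50303479 -0.3393749   0.12882967] [ 0.24  -0.971 -0.001] [ 1.02  0.34 -0.56  1.66  0.19  1.19 -0.92] 17.45 0.5243819096441893
```

View pics/w5b.png

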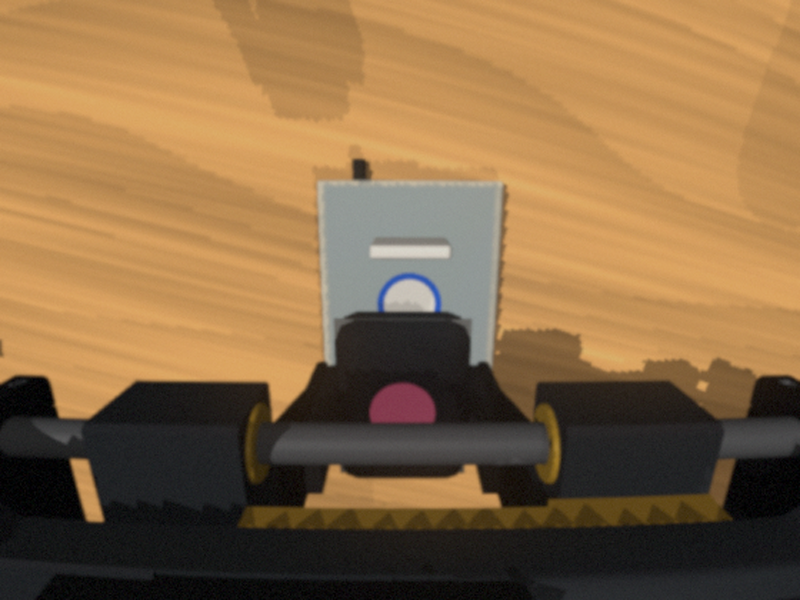

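```bash
python3 -c "
from h import *
d=load('w5');f=lambda p:(np.array(p,float)+.5)*.7-.5
r=ray(d,f([(319,183),(504,184),(409.5,274),(379,303),(440,303),(370,251),(450,251),(402,402)]),[.008]*5+[.042]*2+[.1495]);print(r.round(4))
u=np.array([np.cos(np.radians(13.7)),np.sin(np.radians(13.7))]);v=np.array([-u[1],u[0]])
an=lambda a:np.degrees(np.arctan2(a[1],a[0]))
print('ang',an(r[0]-r[1])-90,an(r[5]-r[6])-90)
print('plate centre from corners',(r[0]+r[1])[:2]/2-.075*u,'cheek',(r[5]+r[6])[:2]/2-.038*u,'ringtop',r[2,:2]-.02*u)
t=get_state()['position'][:2]
c=(r[0]+r[1])[:2]/2-.075*u
for k in (c,(r[5]+r[6])[:2]/2-.038*u,np.array([.502,-.342])): print((k-t)@u,(k-t)@v)
"
```

```text
[[ 0.561  -0.2745  0.008 ]
 [ 0.5865 -0.3801  0.008 ]
 [ 0.5208 -0.3393  0.008 ]
 [ 0.4982 -0.3253  0.008 ]
 [ 0.5074 -0.3624  0.008 ]
 [ 0.5347 -0.3135  0.042 ]
 [ 0.545  -0.3551  0.042 ]
 [ 0.5063 -0.3384  0.1495]]
ang 13.60385145547211 13.88902677198655
plate centre from corners [ 0.50089891 -0.34503474] cheek [ 0.50296795 -0.34332124] ringtop [ 0.50132897 -0.34405482]
-0.0034155839099266443 -0.0049929561283973195
-0.000999587461631328 -0.003818233337428746
-0.0016270758643203839 -0.0023053378516762536
```

The far plate corners are at (319,183) and (504,184), and the cheek top at (410,251). They agree on a plate centre near (0.502, -0.343) and a yaw of 13.7°. I need a small correction before descending to just above the cheeks.

Emit:
{"api": "carry_out", "payload": {
  "motion": [
    [[-0.001,-0.003,-0.02],0.0],
    [[-0.001,-0.003,-0.045],0.0],
    [[-0.001,-0.003,-0.06],0.0],
    [[-0.001,-0.003,-0.068],0.0],
    [[-0.001,-0.003,-0.068],0.0],
    [[-0.001,-0.003,-0.068],0.0],
    [[-0.001,-0.003,-0.068],0.0]
  ]
}}

```text
time: 18.15
position: [0.502, -0.3453, 0.0618]
tool_rot: [2.47, -1.941, 0.003]
ft_force: [0.2, -0.1, -0.2]
grip_width: 0.527
```

```bash
python3 -c "
from h import *
s=get_state();print(s['position'],s['tool_rot'])
d=grab('wrist','w6');im=d['pixels'][180:330,180:380]
cv2.imwrite('pics/w6b.png',cv2.convertScaleAbs(cv2.resize(im,(800,600),interpolation=cv2.INTER_CUBIC),alpha=1.5,beta=15))
p=s['position'];u=np.array([np.cos(.239),np.sin(.239),0])
c=np.array([.502,-.343,0]);v=np.array([-u[1],u[0],0])
for x in(.034,.042): print(x,(proj(d,[c+x*u+y*v+[0,0,.042] for y in(-.022,.022)])-[180,180])*4)"
```

```text
[ 0.50199066 -0.34529153  0.06183627] [ 2.47042404 -1.9407591   0.00331063]
0.034 [[543.84597076  73.9200677 ]
 [235.47949968  74.25945584]]
0.042 [[545.43135749  18.60805305]
 [233.4398396   18.96196818]]
```

View pics/w6b.png

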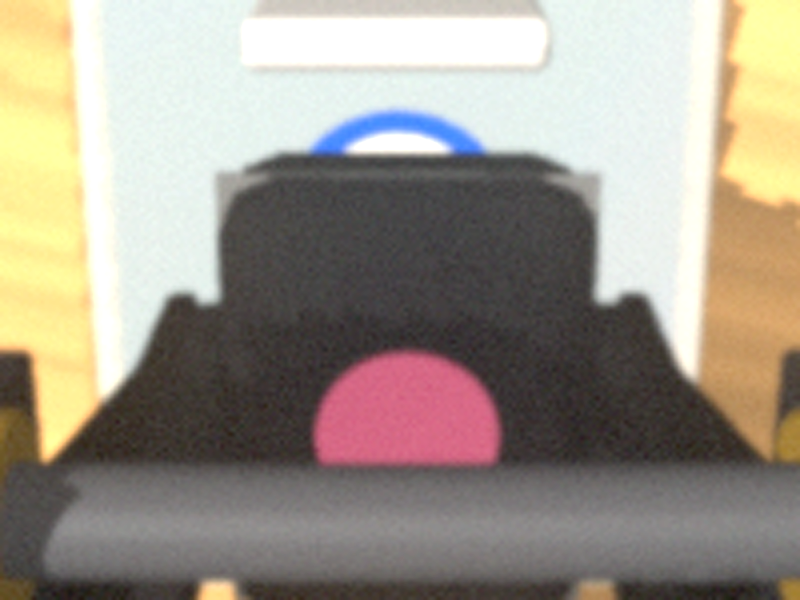

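```bash
python3 -c "
from h import *
d=load('w6');f=lambda p:(np.array(p,float)+.5)/4-.5+180
r=ray(d,f([(407,438),(407,350),(314,436),(500,436),(243,68),(547,68),(397,111)]),[.0823]*4+[.042,.042,.008]);print(r.round(4))
u=np.array([np.cos(.239),np.sin(.239)]);v=np.array([-u[1],u[0]])
ch=(r[4]+r[5])[:2]/2-.034*u;rg=r[6,:2]-.0205*u
print('charger',ch,rg,'dot',r[0,:2],r[1,:2]-.011*u)
for c in (ch,rg): print((c-r[0,:2])@u,(c-r[0,:2])@v)
print(np.degrees(np.arctan2(*(r[4]-r[5])[[1,0]]))-90,np.degrees(np.arctan2(*(r[2]-r[3])[[1,0]]))-90)"
```

```text
[[ 0.5009 -0.3455  0.0823]
 [ 0.5123 -0.3428  0.0823]
 [ 0.4985 -0.3345  0.0823]
 [ 0.5038 -0.3564  0.0823]
 [ 0.5311 -0.3142  0.042 ]
 [ 0.5413 -0.3563  0.042 ]
 [ 0.5215 -0.3389  0.008 ]]
charger [ 0.50320722 -0.34327513] [ 0.50153859 -0.34371991] dot [ 0.50091125 -0.34551492] [ 0.5015931  -0.34535764]
0.0027609341618872467 0.0016325924266133878
0.001034447336043865 0.001595473991617784
13.63058657736876 13.611790817082664
```

Emit:
{"api": "carry_out", "payload": {
  "motion": [
    [[0.001,0.002,0.0],0.0],
    [[0.001,0.002,-0.01],0.0],
    [[0.001,0.002,-0.02],0.0],
    [[0.001,0.002,-0.03],0.0],
    [[0.001,0.002,-0.038],0.0],
    [[0.001,0.002,-0.043],0.0],
    [[0.001,0.002,-0.045],0.0],
    [[0.001,0.002,-0.046],0.0],
    [[0.001,0.002,-0.046],0.0]
  ]
}}

```text
time: 19.1
position: [0.5023, -0.343, 0.0147]
tool_rot: [2.47, -1.941, 0.001]
ft_force: [-0.5, 0.1, -0.2]
grip_width: 0.528
```

Emit:
{"api": "carry_out", "payload": {
  "motion": [
    [[0.0,0.0,-0.0005],0.0],
    [[0.0,0.0,-0.001],0.0],
    [[0.0,0.0,-0.0015],0.0],
    [[0.0,0.0,-0.0015],0.0],
    [[0.0,0.0,-0.0015],0.0]
  ]
}}

```text
time: 19.6
position: [0.5023, -0.3431, 0.0136]
tool_rot: [2.47, -1.941, 0.001]
ft_force: [-0.9, 0.7, 3.6]
grip_width: 0.524
```

Emit:
{"api": "carry_out", "payload": {
  "motion": [
    [[0.0,0.0,0.0],0.0],
    [[0.0,0.0,0.0],0.0],
    [[0.0,0.0,0.0],0.0],
    [[0.0,0.0,0.0],0.0],
    [[0.0,0.0,0.0],0.0],
    [[0.0,0.0,0.0],0.0],
    [[0.0,0.0,0.0],0.0]
  ],
  "grip": -1
}}

```text
time: 20.3
position: [0.5021, -0.343, 0.0131]
tool_rot: [2.47, -1.941, 0.0]
ft_force: [-0.8, 0.5, 0.6]
grip_width: 0.984
```

Emit:
{"api": "carry_out", "payload": {
  "motion": [
    [[0.0,0.0,0.02],0.0],
    [[0.0,0.0,0.06],0.0],
    [[0.0,0.0,0.1],0.0],
    [[0.0,0.0,0.15],0.0],
    [[0.0,0.0,0.18],0.0],
    [[0.0,0.0,0.18],0.0],
    [[0.0,0.0,0.18],0.0],
    [[0.0,0.0,0.18],0.0]
  ]
}}

```text
time: 21.1
position: [0.5012, -0.3426, 0.1916]
tool_rot: [2.47, -1.941, -0.004]
ft_force: [0.6, 0.0, -0.6]
grip_width: 1.001
```

```bash
python3 -c "
from h import *
d=grab('wrist','w7');s=get_state();print(s['position'],s['ft_force'],s['grip_width'],s['time'])
crop('w7',210,110,150,150,4,'w7b')
u=np.array([np.cos(.239),np.sin(.239),0]);v=np.array([-u[1],u[0],0]);print(((proj(d,[[.5025,-.3435,.034]])-[210,110])*4))"
```

```text
[ 0.50111885 -0.34250692  0.19126296] [ 0.13309201  0.40031507 -0.59332761] 0.996540087179494 21.15
[[291.59838628 357.74069076]]
```

View pics/w7b.png

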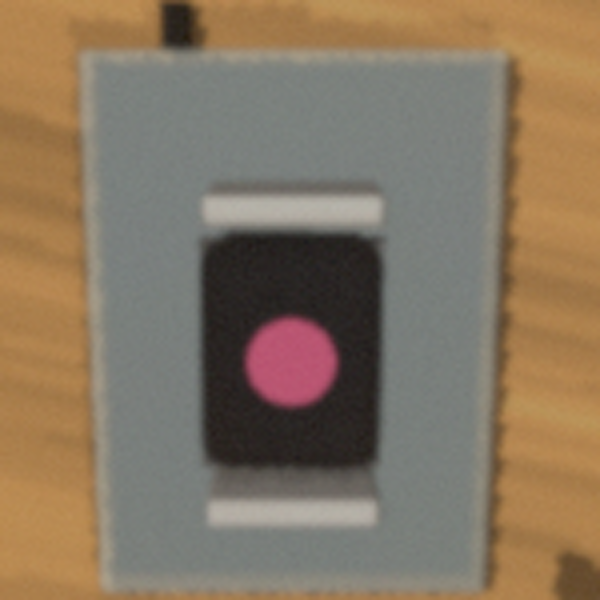

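The case lies between the cheeks, dot up at (291,362). The cheek inner top edges are at rows 226 and 498. Checking in mm, and comparing the bystanders between the first and latest top pictures.

```bash
python3 -c "
from h import *
d=load('w7');f=lambda p:(np.array(p,float)+.5)/4-.5+[210,110]
r=ray(d,f([(291.5,362),(203,226),(383,226),(208,498),(376,498)]),[.034]+[.042]*4)
c=r[1:].mean(0);u=np.array([np.cos(.239),np.sin(.239)]);v=np.array([-u[1],u[0]]);e=(r[0]-c)[:2]
print(r.round(4),'err u,v mm',e@u*1e3,e@v*1e3)
a=load('top')['pixels'];b=grab('top','topend')['pixels']
g=(cv2.absdiff(cv2.GaussianBlur(a,(5,5),0),cv2.GaussianBlur(b,(5,5),0)).max(2)>35).astype(np.uint8)
n,l,st,ce=cv2.connectedComponentsWithStats(g)
print([(st[i].tolist()) for i in range(1,n) if st[i,4]>12]);print(get_state()['time'])"
```

```text
[[ 0.5017 -0.3433  0.034 ]
 [ 0.5308 -0.3146  0.042 ]
 [ 0.5409 -0.356   0.042 ]
 [ 0.4645 -0.3307  0.042 ]
 [ 0.4745 -0.3718  0.042 ]] err u,v mm -0.9365245282124884 0.2306225633721175
[[413, 133, 147, 287, 17231], [149, 221, 18, 26, 424], [347, 399, 16, 3, 36], [369, 401, 10, 3, 15], [390, 408, 10, 12, 62]]
21.2
```

```bash
python3 -c "
from bench import ticket; print(ticket.close_job())"
```

```text
the job is handed in; nothing more can be done
None
```

The job is done and handed in; the robot's clock read about 21 s of the 72 s allowed. No verdict is reported, so these are my own checks.

**What I did:**
- I took the dotted case by its ends from the bay on the orange case's side and set it down flat on the mat, let go.
- I pressed the nozzle cap until it stopped. The fingertips reached z = 124.4 mm, about 7.6 mm of travel, and the force rose to 14 N.
- I let the cap spring back, took the case again by its long sides and lowered it onto the glass. The contact force was about 4 N when I let go.

**Last checks:**
- **On the mat:** the case measured within about 3 mm of the mat's centre, both before and after the press.
- **On the charger:** the case lies dot up between the cheeks, about 0.9 mm off centre along the plate's x and 0.2 mm along its y. The gripper is open and about 180 mm clear.
- **Other things:** comparing the first and last top pictures, the only changes outside the arm's part of the picture are the emptied bay and small patches at the robot's base. The charger area was checked with the wrist camera instead.

**Not confirmed:**
- **Cap:** I saw it clear of the fingers after the press, but judged it to be up from the picture without measuring its height.
- **Charger centre:** separate estimates differed by about 2 to 3 mm, so the final error could be off by that much. It would still be inside the 6 mm and 10 mm limits.

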